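Turn a filter plate over and hold its label up to be read

ROBOT

A 7-joint arm with a two-finger parallel gripper is mounted at the origin on the work surface. World frame = base frame: x ahead of the robot, y to its left, z up, the work surface at z = 0. Lengths are in m, angles in rad, forces in N, time in s.
With the tool pointing down it reaches from about 0.4 to 0.875 m from the base axis. Payload 19.3 kg.
Tool frame: the origin (TCP) lies midway between the tips of the shut fingers; the grasp point (between the pads) lies 19 mm behind it (bot.pinch_z is the distance from the TCP to the grasp point, in m); z points along the fingers, y is the line along which they close (so a half turn about z gives the same grasp; the last joint's range is limited). The gripper opens to 85 mm and grips with 20 to 120 N. Pads are 22 mm wide; open, the fingers measure 114 mm over their backs; the gripper's body (76 mm by 85 mm) begins 54 mm behind the grasp point. The pads swing forward as they close: fully open they stand 13 mm farther back than shut.
Start: joints at [-1.375, 0.521, -0.036, 1.599, 0.021, 1.021, -0.113], TCP at [0.164, 0.603, 0.231] pointing down, gripper open.
Joint ranges: [-2.91, 2.91], [-0.3, 2.13], [-1.5, 1.42], [0.17, 2.43], [-1.26, 4.41], [0.16, 1.93], [-2.52, 2.52]. Speed limits (rad/s): [1.89, 1.89, 2.39, 2.39, 3.01, 3.01, 3.01].

INTERFACE

Orientations are given as [roll, pitch, yaw] about the fixed x, y, z axes, in that order (R = Rz(yaw) Ry(pitch) Rx(roll)).
In Python, from workcell import observe, viewer, bot gives the robot as it stands. The module is installed in compiled form; this text tells all that it offers.
- The arm moves only by the tool play_rows, never from a script. Its argument "motion" is a list of rows, each a list of 7 numbers: the shift along the tool's x, y, z in cm, then the turn, a rotation vector about the tool's x, y, z in rad, then the opening, from -1 (shut) to 1 (fully open), so that 0 is half open. A call has exactly 5 rows; each row is the pose to reach, as a shift and turn from the pose commanded when the call began, along the tool's axes at that moment; what a row does not reach only later rows make up. A row lasts 1/10 s, in which the tool goes at most 50 mm and 8.59 degrees, less where a joint would pass 70% of its speed; a pose out of reach is approached as far as the arm can. A call with a gripper value outside its range is refused whole. The fingers move at their own pace and stop on an object; "squeeze" is the grip in N (left out, the last holds). Time passes only in rows, so rows that repeat a pose let the fingers close, or fill a call up. It gives the time, the measured TCP pose, the force, the opening and the grip force at its end, in the units of the state.
- observe(): the state, without advancing time (a new reading comes with each control period).
- viewer.grab_frame(name): name is "scene" or "top"; returns (picture, depth): 400x640x3 uint8, red, green, blue; 400x640 float32, m along the optical axis (not along the pixel's ray), 0 where there is no reading.
- viewer.camera_info(name): a dict with "fx", "fy", "cx", "cy" (pixels), "k1" (the pictures are not rectified: a ray, as slopes to the right and down, at radius r is drawn at 1 + k1 r^2 times it, then the intrinsics apply), "R" (3x3) and "t" (3): a world point X has camera coordinates R X + t. Camera axes: x right, y down, z forward; pixel columns grow to the right and rows downward; lengths in m; the calibration is good to about 2 mm. A picture is of the moment at which its call begins. camera_info takes no time and is no camera call.
- bot.job_done(): hands the job in; it is judged then, once.
The state is a dict: "clock": time; "qpos": joint angles; "qd": joint speeds; "joint_efforts": joint torques, N m; "position": TCP position; "tool_rot": TCP orientation; "force": force on the tool from outside, world axes, zero at the start; "moment": the same for the moment, N m; "grip_width": finger opening in m; "finger_force": force on a finger pad.
Only numpy, scipy, OpenCV 4.12 (cv2) and the standard library are available. Lean on these libraries where they do the work, as an engineer would, in place of code of your own. Each camera call takes 0.05 s, during which the arm holds its last target. There are 200 camera calls.

TASK

The orange filter plate lies label down on the narrow blue block; its frosted, labelled end is the end with the small notch cut out of one corner. Pick it up, turn it over (the slotted stand is there to stand it on end in while you change your grip) and hold it level, label face up, with the middle of the frosted end straight above the red ring of the light pad and about 10 cm above the pad. Finish while still holding it there, at rest and clear of everything but the gripper, and leave the other things on the bench where they are.

Things in the scene. Friction and masses are not known exactly. Their poses are not given: they have to be found in the camera images.
- plate: Rigid orange filter plate, 100 mm (its x) by 50 mm (y) by 8 mm (z), about 55 g, origin at its centre. Its last 26 mm at +x, the notched end, are frosted white with dark label bars, on the +z (label) face only; the -z face is plain orange all over. It starts flat on the block, plain face up (its z pointing down), its long side along the block, notched end either way.
- notch (a point): Middle of the 12 x 12 mm notch cut out of the plate's +x, +y corner, 44 mm along x and 19 mm along y from the plate's centre. Looking at the label face with the notched end pointing away from you, the notch is at the left corner; looking at the plain face, at the right.
- label (a point): Centre of the frosted end, on the surface of the plate's label face: 37 mm from the plate's centre along its +x, 4 mm along its +z.
- block: Narrow blue block, fixed: 70 mm (x) by 34 mm (y) by 44 mm high, origin at the centre of its underside on the bench. The plate starts on its top and overhangs it by 8 mm at each long side and 15 mm at each end, so it can be gripped across its 50 mm width.
- stand: Slotted stand, fixed: grey foot 85 mm (x) by 75 mm (y) by 12 mm, on it two wooden cheeks 40 mm long (along y), 37 mm high above the bench, reaching 18 mm either side of the slot between them. Origin at the centre of the underside.
- slot (a point): Middle of the slot's floor, 12 mm above the bench; axes as the stand's. The slot is 11 mm wide (x), 25 mm deep, open at both ends (y), its mouth flared. A plate stands in it on its short end, up to 7 degrees off upright, faces looking along x, its 50 mm width along y, overhanging the cheeks by 5 mm each side.
- pad: Light pad, fixed: 120 x 120 mm, 12.5 mm high, black rim and glowing white top with a thin red ring 48 mm across in its middle. Origin at the centre of its underside.
- mark (a point): Centre of the red ring on top of the light pad, 12.5 mm above the bench.
- battery: Bystander: upright black and copper round battery, 33 mm across, 61 mm high; origin at the centre of its underside.
- calculator: Bystander: teal calculator lying flat, 180 (x) by 82 (y) by 20 mm; origin at the centre of its underside.
- pipe_tee: Bystander: white plastic pipe tee lying flat, 80 mm (x) long, 27 mm thick, branch 40 mm to its +y; origin under its middle, on the bench.
- power_brick: Bystander: dark power brick, 95 (x) by 55 (y) by 36 mm; origin at the centre of its underside.
- glue: Bystander: white glue bottle with orange cap, 48 mm across, 100 mm high; origin at the centre of its underside.
There are look-alikes about, which are no part of the job. There is more than one size of the plate; the job needs the smallest.

How it is judged:
By the outcome, as a careful person would: the job done as asked, in the order asked, and still so for the second after the job is handed in, while the arm keeps its last pose, push and grip.
It also fails if it takes over 53 s, if anything falls off the work surface, if the arm or the gripper's body presses on something with over 40 N, if the wrist force passes 120 N, or if a joint passes its speed limit or range.

## Working session

There is one attempt and no reset: what is moved stays moved. The work goes in short steps, Python scripts to look and compute and a tool call to move; the robot and the scene stay as the last step left them, time stands still between calls to the robot, and variables do not carry over. Pictures are saved under pics/ and viewed, at most 10 in all, crops included, and the job is handed in when it is done.

Besides the shell and the picture viewer there is one more tool, called after "Request:" as name(argument=value, ...), one argument or row to a line, values as JSON. play_rows: Moves the arm, as the interface text tells. Its arguments: {"type":"object","properties":{"motion":{"type":"array"},"squeeze":{"type":"number"}},"required":["motion"]}

```bash
mkdir -p pics; cat > h.py <<'E'
import numpy as np, cv2
from workcell import observe, viewer, bot
from scipy.spatial.transform import Rotation as Ro
def cloud(name):
    im,d=viewer.grab_frame(name); c=viewer.camera_info(name)
    K=np.array([[c['fx'],0,c['cx']],[0,c['fy'],c['cy']],[0,0,1.]])
    h,w=d.shape; u,v=np.meshgrid(np.arange(w),np.arange(h))
    p=cv2.undistortPoints(np.stack([u,v],-1).reshape(-1,1,2).astype(np.float64),K,np.array([c['k1'],0,0,0,0.])).reshape(h,w,2)
    X=np.dstack([p[...,0]*d,p[...,1]*d,d]); X=(X-np.array(c['t']))@np.array(c['R'])
    X[d==0]=np.nan
    return im,X
def save(im,n): cv2.imwrite('pics/'+n,im[...,::-1])
E
python3 - <<'E'
from h import *
for n in('scene','top'):
    im,X=cloud(n); save(im,n+'0.png'); np.savez(n+'0.npz',im=im,X=X)
    c=viewer.camera_info(n); print(n,c['fx'],c['k1'],-np.array(c['R']).T@c['t'],np.array(c['R'])[2])
s=observe(); print(s['clock'],s['position'],s['tool_rot'],s['grip_width'],bot.pinch_z)
E
```

```text
scene 385.2426431726024 -0.07656423098948618 [ 1.2161084  -0.09675679  0.61291807] [-0.76714378  0.05979473 -0.63868224]
top 432.26410064908 -0.02422814160106521 [ 0.40791803 -0.00912134  1.15376807] [ 0.14366831 -0.00515087 -0.98961249]
0.1 [0.16412307 0.60276359 0.23079158] [-3.14060247e+00  6.46728379e-05  2.87579007e+00] 0.0852521421435765 0.0187
```

View pics/scene0.png

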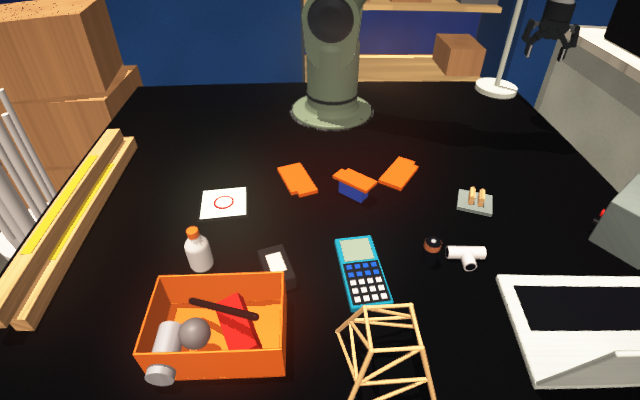

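View pics/top0.png

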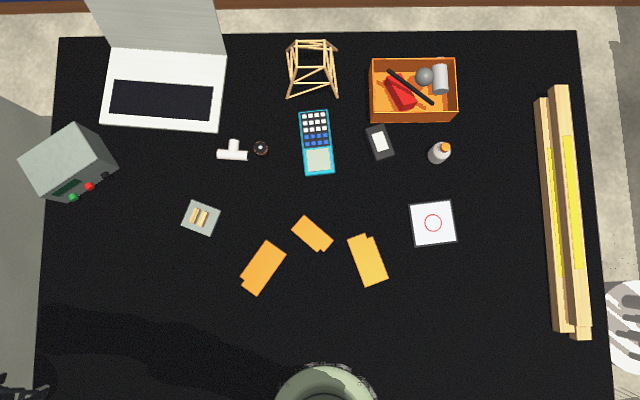

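The candidates in the top picture are the plates at (263,268), (312,233) and (368,260). The middle one looks smallest, and in the scene picture at (355,180) it sits on the blue block. The stand is at (201,218) and the pad ring at (433,223). I'll measure these and confirm with a crop.

```bash
cat > m.py <<'E'
from h import *
D={n:np.load(n+'0.npz') for n in('scene','top')}
def rect(P): 
    r=cv2.minAreaRect((P[:,:2]*1000).astype(np.float32)); return np.round(r[0],1),np.round(r[1],1),round(r[2],1)
for n,boxes in {'top':dict(L=(235,235,290,300),M=(285,210,338,256),R=(342,228,392,292)),'scene':dict(R=(270,158,320,200),M=(328,165,380,205),L=(376,152,422,192))}.items():
    im,X=D[n]['im'],D[n]['X']; hsv=cv2.cvtColor(im,cv2.COLOR_RGB2HSV)
    for k,(a,b,c,d) in boxes.items():
        m=np.zeros(im.shape[:2],bool); m[b:d,a:c]=1
        m&=(hsv[...,0]<22)&(hsv[...,1]>120)&(hsv[...,2]>90)&np.isfinite(X[...,0])
        P=X[m]; z=np.median(P[:,2]); P=P[abs(P[:,2]-z)<.006]; print(n,k,len(P),'z',z.round(4),*rect(P))
# stand & pad from top
im,X=D['top']['im'],D['top']['X']
w=X[195:242,178:225]; f=(w[...,2]>.006)&(w[...,2]<.02); print('foot',np.median(w[f][:,2]),*rect(w[f]))
f=(w[...,2]>.03); print('cheek',f.sum(),np.median(w[f][:,2]),*rect(w[f]))
w=X[195:252,404:462]; f=(w[...,2]>.007)&(w[...,2]<.03); print('pad',np.median(w[f][:,2]),*rect(w[f]))
hsv=cv2.cvtColor(im,cv2.COLOR_RGB2HSV)[195:252,404:462]; r=((hsv[...,0]<12)|(hsv[...,0]>168))&(hsv[...,1]>70)&(hsv[...,2]>100); print('ring',r.sum(),*rect(w[r]),w[r].mean(0))
S=D['scene']['im'],D['scene']['X']
w=S[1][185:218,455:497]; f=w[...,2]>.03; print('cheek scene',f.sum(),*rect(w[f])); f=(w[...,2]>.006)&(w[...,2]<.02); print('foot sc',*rect(w[f]))
w=S[0][185:218,198:250];h2=cv2.cvtColor(w,cv2.COLOR_RGB2HSV); r=((h2[...,0]<12)|(h2[...,0]>168))&(h2[...,1]>70)&(h2[...,2]>100); q=S[1][185:218,198:250][r]; print('ring sc',r.sum(),*rect(q),q.mean(0))
for k,im,b in(('a',D['top']['im'],(285,205,340,260)),('b',S[0],(325,160,385,210)),('c',D['top']['im'],(175,192,230,247)),('d',S[0],(450,178,500,222))):
    cr=cv2.resize(im[b[1]:b[3],b[0]:b[2]],(390,290),interpolation=cv2.INTER_CUBIC); D[k]=cr
save(np.vstack([np.hstack([D['a'],D['b']]),np.hstack([D['c'],D['d']])]),'crop.png')
E
python3 m.py
```

```text
top L 1245 z 0.0104 [385.1 156.5] [ 66.3 132.8] 54.2
top M 751 z 0.0518 [466.9  23.9] [99.8 49.8] 48.2
top R 250 z 0.0094 [ 405.  -120.8] [133.2  69.4] 19.5
scene R 819 z 0.0106 [ 404.3 -122.5] [135.7  66.8] 19.4
scene M 583 z 0.052 [466.3  20.9] [101.4  56.3] 49.0
scene L 747 z 0.0109 [384.2 156.8] [ 68.  137.8] 54.1
foot 0.01247214002500444 [521.6 326.1] [115.5 111.4] 86.0
cheek 160 0.03604216103445232 [519. 319.] [37.  39.5] 67.6
pad 0.012490461478657242 [ 507.2 -294.1] [142.4 121.2] 6.1
ring 59 [ 496.6 -296.1] [44.4 46.5] 42.4 [ 0.49745236 -0.2953647   0.01348589]
cheek scene 138 [518.4 317.9] [33.3 43.8] 68.5
foot sc [519.5 317.5] [85.4 77.2] 68.1
ring sc 64 [ 495.8 -298.3] [46.6 47.6] 80.8 [ 0.49928806 -0.29837604  0.01381715]
```

View pics/crop.png

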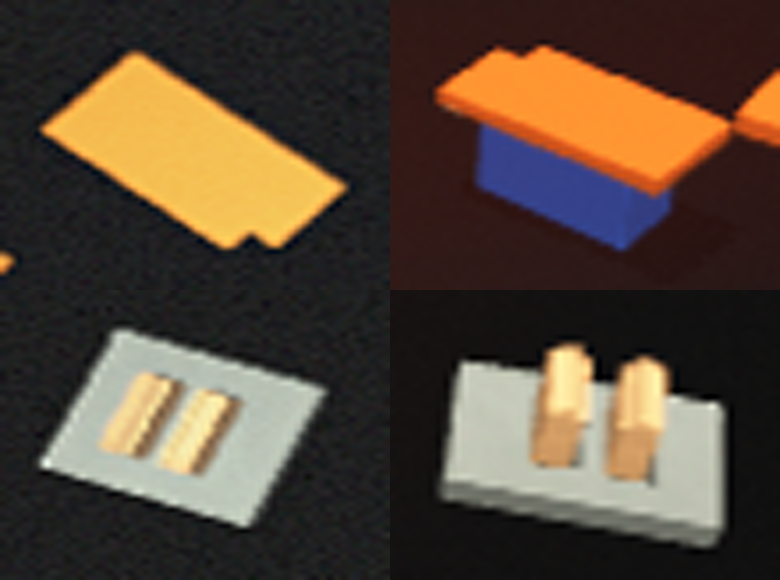

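Scene crop: the middle plate measures 100 x 50 mm at z = 52 mm, so it is the smallest and it lies on the blue block. Its notch is at the lower right of the top picture, so the frosted end points towards 228°. The two others are 133 x 67 mm and lie on the bench. The stand is at (0.519, 0.318) with its x axis at 68°. I'll start moving and use the motion to identify the arm's kinematics.

Request:
play_rows(
  motion=[
    [-4.5,-1.5,0,0,0,0.14,1],
    [-9,-3,0,0,0,0.28,1],
    [-13.5,-4.5,0,0,0,0.42,1],
    [-18,-6,0,0,0,0.56,1],
    [-22.5,-7.5,0,0,0,0.7,1],
  ],
)

```text
clock: 0.6
position: [0.3629, 0.4702, 0.2312]
tool_rot: [-3.141, 0.0, 2.17]
force: [-0.2, 0.7, -0.5]
grip_width: 0.0854
finger_force: 0.0
```

```bash
cat >> h.py <<'E'
import json,os
def log():
    s=observe(); open('log.jsonl','a').write(json.dumps([list(map(float,s[k])) for k in('qpos','position','tool_rot')])+'\n'); return s
def rots(q):
    R=np.eye(3);out=[]
    for i,a in enumerate(q):
        R=R@Ro.from_euler('z' if i%2==0 else 'y',-a if i%2==0 else a).as_matrix(); out.append(R)
    return out
R0=Ro.from_euler('z',90,degrees=True).as_matrix()
E
echo '[[-1.375,0.521,-0.036,1.599,0.021,1.021,-0.113],[0.16412307,0.60276359,0.23079158],[-3.14060247,0.0000646728,2.87579007]]' > log.jsonl
python3 - <<'E'
from h import *
s=log(); print(s['clock'],s['qpos'],s['position'],s['tool_rot'])
for l in open('log.jsonl'):
    q,p,r=json.loads(l); print((Ro.from_matrix(rots(q)[-1]@R0).inv()*Ro.from_euler('xyz',r)).as_rotvec())
E
```

```text
0.6 [-1.1324358   0.47748502  0.16939678  1.69270109 -0.09350573  0.97952938
 -0.33011615] [0.36285997 0.4701824  0.23122196] [-3.14135814e+00  4.60235015e-05  2.17011789e+00]
[ 0.00195453 -0.00017459 -0.00081019]
[ 1.06238260e-16 -2.86032862e-16 -3.33035817e-16]
```

Request:
play_rows(
  motion=[
    [-4.3,-1.7,0,0.05,0,0.12,1],
    [-8.6,-3.4,0,0.1,0,0.24,1],
    [-12.9,-5.1,0,0.15,0,0.36,1],
    [-17.2,-6.8,0,0.2,0.05,0.48,1],
    [-21.5,-8.5,0,0.25,0.1,0.6,1],
  ],
)

```text
clock: 1.1
position: [0.4139, 0.2453, 0.2314]
tool_rot: [-2.875, -0.022, 1.566]
force: [1.5, -0.2, -0.3]
grip_width: 0.0853
finger_force: 0.0
```

```bash
cat > fit.py <<'E'
from h import *
L=[json.loads(l) for l in open('log.jsonl')]
A=[];b=[]
for q,p,r in L:
    R=rots(q); e=np.eye(3)
    # base z, upper (R2 z,x), fore (R4 z,x), wrist (R6 x), tool (R7 z)
    A.append(np.stack([e[2],R[1][:,2],R[1][:,0],R[3][:,2],R[3][:,0],R[5][:,2],R[5][:,0]],1)); b.append(p)
A=np.vstack(A);b=np.hstack(b)
for cols in([0,1,3,5],[0,1,2,3,4,5],[0,1,3,5,6],range(7)):
    cols=list(cols);x,res,rk,sv=np.linalg.lstsq(A[:,cols],b,rcond=None); print(cols,x.round(4),'err',abs(A[:,cols]@x-b).max().round(5),'sv',sv.min().round(3))
E
python3 - <<'E'
from h import *
s=log(); print(s['clock'],s['qpos'],s['position'],s['tool_rot'])
import fit
E
```

```text
1.1 [-0.78222381  0.43907664  0.31514974  1.81513598 -0.3003417   1.15524238
 -0.32604255] [0.41390183 0.24530464 0.23135473] [-2.87510659 -0.02186321  1.56568373]
[0, 1, 3, 5] [0.7879 0.1744 0.6225 0.365 ] err 0.06592 sv 0.068
[0, 1, 2, 3, 4, 5] [ 1.3816 -0.0353  0.286   0.6889  0.3779  0.2928] err 0.06731 sv 0.016
[0, 1, 3, 5, 6] [0.93   0.1222 0.8376 0.3521 0.1564] err 0.06683 sv 0.051
[0, 1, 2, 3, 4, 5, 6] [1.3072e+00 7.0000e-04 2.3770e-01 7.2980e-01 3.2560e-01 2.9550e-01
 3.7800e-02] err 0.06717 sv 0.014
```

```bash
cat >> h.py <<'E'
def delta(p,R,s=None):
    s=s or observe(); Rc=Ro.from_euler('xyz',s['tool_rot']).as_matrix()
    print('shift cm',(Rc.T@(np.array(p)-s['position'])*100).round(2),'turn',Ro.from_matrix(Rc.T@R).as_rotvec().round(3))
def frame(z,y):  # tool R from z (approach) and y (closing)
    z=np.array(z,float);z/=np.linalg.norm(z);y=np.array(y,float);y-=z*(y@z);y/=np.linalg.norm(y)
    return np.stack([np.cross(y,z),y,z],1)
d2=np.deg2rad
def az(a): return np.array([np.cos(d2(a)),np.sin(d2(a)),0])
E
python3 - <<'E'
from h import *
delta([.467,.0235,.2],frame([0,0,-1],az(-41.8)))
import itertools
L=[json.loads(l) for l in open('log.jsonl')]
names=['h','r1x','r1y','uz','ux','uy','fz','fx','fy','tz','tx','ty']
A=[];b=[]
for q,p,r in L:
    R=rots(q); A.append(np.stack([np.eye(3)[2],R[0][:,0],R[0][:,1],R[1][:,2],R[1][:,0],R[1][:,1],R[3][:,2],R[3][:,0],R[3][:,1],R[5][:,2],R[5][:,0],R[5][:,1]],1)); b.append(p)
A=np.vstack(A);b=np.hstack(b)
o=[]
for k in(0,1,2,3):
  for ex in itertools.combinations([1,2,4,5,7,8,10,11],k):
    c=[0,3,6,9]+list(ex);x=np.linalg.lstsq(A[:,c],b,rcond=None)[0];o.append((abs(A[:,c]@x-b).max(),[names[i] for i in c],x.round(3)))
o.sort(key=lambda t:t[0]); [print(round(t[0],5),t[1],t[2]) for t in o if t[0]<.004 and len(t[1])<7][:12]
E
```

```text
shift cm [-22.22   5.93   1.13] turn [-0.263  0.076  0.723]
0.00053 ['h', 'uz', 'fz', 'tz', 'r1y', 'fy'] [ 0.317  0.531  0.42   0.327 -0.021 -0.038]
0.00053 ['h', 'uz', 'fz', 'tz', 'uy', 'fy'] [ 0.317  0.531  0.42   0.327 -0.021 -0.038]
0.00059 ['h', 'uz', 'fz', 'tz', 'r1x', 'fy'] [ 0.392  0.444  0.422  0.325  0.041 -0.059]
0.00067 ['h', 'uz', 'fz', 'tz', 'r1x', 'r1y'] [ 0.18   0.689  0.417  0.329 -0.076 -0.059]
0.00067 ['h', 'uz', 'fz', 'tz', 'r1x', 'uy'] [ 0.18   0.689  0.417  0.329 -0.076 -0.059]
0.00071 ['h', 'uz', 'fz', 'tz', 'fx', 'fy'] [ 0.317  0.495  0.416  0.331 -0.039 -0.059]
0.00076 ['h', 'uz', 'fz', 'tz', 'ux', 'fy'] [ 0.428  0.437  0.428  0.331  0.044 -0.059]
0.00107 ['h', 'uz', 'fz', 'tz', 'r1y', 'fx'] [ 0.317  0.596  0.427  0.318 -0.059  0.073]
0.00107 ['h', 'uz', 'fz', 'tz', 'uy', 'fx'] [ 0.317  0.596  0.427  0.318 -0.059  0.073]
0.00269 ['h', 'uz', 'fz', 'tz', 'fy', 'tx'] [ 0.289  0.538  0.409  0.311 -0.058 -0.007]
0.00271 ['h', 'uz', 'fz', 'tz', 'fy', 'ty'] [ 0.3    0.532  0.421  0.312 -0.06   0.002]
0.00277 ['h', 'uz', 'fz', 'tz', 'fy'] [ 0.297  0.534  0.42   0.31  -0.058]
0.00289 ['h', 'uz', 'fz', 'tz', 'r1y', 'ux'] [ 0.145  0.679  0.407  0.324 -0.06  -0.072]
0.00289 ['h', 'uz', 'fz', 'tz', 'ux', 'uy'] [ 0.145  0.679  0.407  0.324 -0.072 -0.06 ]
0.00373 ['h', 'uz', 'fz', 'tz', 'r1y', 'ty'] [ 0.301  0.544  0.411  0.324 -0.04  -0.02 ]
0.00373 ['h', 'uz', 'fz', 'tz', 'uy', 'ty'] [ 0.301  0.544  0.411  0.324 -0.04  -0.02 ]
```

Request:
play_rows(
  motion=[
    [-4.4,1.2,0.2,-0.05,0.015,0.14,1],
    [-8.9,2.4,0.4,-0.1,0.03,0.29,1],
    [-13.3,3.6,0.7,-0.16,0.045,0.43,1],
    [-17.8,4.8,0.9,-0.21,0.06,0.58,1],
    [-22.2,5.9,1.1,-0.263,0.076,0.723,1],
  ],
)

```text
clock: 1.6
position: [0.4678, 0.0228, 0.2006]
tool_rot: [-3.138, 0.001, 0.861]
force: [1.2, -0.3, -0.8]
grip_width: 0.0854
finger_force: 0.0
```

```bash
cat > fit.py <<'E'
from h import *
import itertools
def go():
    L=[json.loads(l) for l in open('log.jsonl')]
    names=['h','r1x','uz','ux','uy','fz','fx','fy','tz','tx','ty']
    A=[];b=[]
    for q,p,r in L:
        R=rots(q); A.append(np.stack([np.eye(3)[2],R[0][:,0],R[1][:,2],R[1][:,0],R[1][:,1],R[3][:,2],R[3][:,0],R[3][:,1],R[5][:,2],R[5][:,0],R[5][:,1]],1)); b.append(p)
    A=np.vstack(A);b=np.hstack(b);o=[]
    for k in(0,1,2,3,4):
      for ex in itertools.combinations([1,3,4,6,7,9,10],k):
        c=sorted([0,2,5,8]+list(ex));x=np.linalg.lstsq(A[:,c],b,rcond=None)[0];o.append((abs(A[:,c]@x-b).max()+.0003*k,[names[i] for i in c],x.round(4)))
    o.sort(key=lambda t:t[0]); [print(round(t[0],5),t[1],t[2]) for t in o[:9]]
E
python3 - <<'E'
from h import *
s=log(); print(s['clock'],s['qpos'].round(3),s['position'],s['tool_rot'])
import fit; fit.go()
delta([.467,.0235,.2],frame([0,0,-1],az(-41.8)))
E
```

```text
1.6 [-0.631  0.369  0.584  2.051 -0.283  0.802 -0.588] [0.46777834 0.02282468 0.20062698] [-3.13816240e+00  9.79023010e-04  8.61178567e-01]
0.00119 ['h', 'uz', 'ux', 'uy', 'fz', 'fy', 'tz'] [ 0.3491  0.5044  0.0116 -0.0155  0.423  -0.0434  0.3283]
0.00124 ['h', 'uz', 'uy', 'fz', 'fy', 'tz'] [ 0.3192  0.5298 -0.0214  0.4203 -0.0377  0.3273]
0.00128 ['h', 'uz', 'uy', 'fz', 'fy', 'tz', 'ty'] [ 0.3205  0.529  -0.0207  0.4207 -0.041   0.328   0.0027]
0.00135 ['h', 'r1x', 'uz', 'ux', 'fz', 'fy', 'tz'] [ 0.4178  0.0156  0.4385  0.0261  0.4281 -0.0587  0.33  ]
0.00137 ['h', 'uz', 'ux', 'fz', 'fx', 'fy', 'tz'] [ 0.3707  0.4701  0.0238  0.4216 -0.0143 -0.0588  0.3274]
0.00143 ['h', 'r1x', 'uz', 'uy', 'fz', 'fy', 'tz'] [ 0.3058 -0.0066  0.5444 -0.0247  0.4196 -0.0343  0.3271]
0.00148 ['h', 'uz', 'ux', 'uy', 'fz', 'fx', 'fy', 'tz'] [ 0.3494  0.5012  0.0125 -0.0134  0.4224 -0.0026 -0.0455  0.328 ]
0.00149 ['h', 'r1x', 'uz', 'ux', 'uy', 'fz', 'fy', 'tz'] [ 3.487e-01 -1.000e-04  5.048e-01  1.160e-02 -1.550e-02  4.230e-01
 -4.330e-02  3.283e-01]
0.0015 ['h', 'uz', 'ux', 'uy', 'fz', 'fy', 'tz', 'tx'] [ 0.3522  0.5021  0.0127 -0.015   0.4239 -0.0439  0.3283  0.0006]
shift cm [ 0.   -0.1   0.06] turn [-0.003  0.001  0.02 ]
```

```bash
cat > ik.py <<'E'
from h import *
from scipy.optimize import least_squares
lo=np.array([-2.91,-.3,-1.5,.17,-1.26,.16,-2.52])+.06; hi=np.array([2.91,2.13,1.42,2.43,4.41,1.93,2.52])-.06
def fk(q):
    R=rots(q); p=np.array([0,0,.3192])+R[1]@[0,-.0214,.5298]+R[3]@[0,-.0377,.4203]+R[6]@[0,0,.3273]
    return p,R[6]@R0
def ik(p,R,q0,w=.02):
    def f(q):
        pp,RR=fk(q); return np.r_[(pp-p)*5,Ro.from_matrix(R.T@RR).as_rotvec(),w*(q-q0)]
    s=least_squares(f,np.clip(q0,lo+1e-3,hi-1e-3),bounds=(lo,hi),max_nfev=60); e=f(s.x)
    return s.x,np.linalg.norm(e[:3])/5*1000,np.linalg.norm(e[3:6])
def track(p,R,q,n=6):
    p0,Ra=fk(q); rv=Ro.from_matrix(Ra.T@R).as_rotvec()
    for t in np.linspace(0,1,n+1)[1:]:
        q,ep,er=ik(p0+(p-p0)*t,Ra@Ro.from_rotvec(rv*t).as_matrix(),q)
    return q,ep,er
up=np.array([0,0,1.])
PC=np.array([.467,.0235,.048]); ST=np.array([.5187,.3183,.012]); MK=np.array([.4985,-.2968,.0125]); PA=228.2
G=.022
def plateR(x,z): x=np.array(x,float);z=np.array(z,float); return np.stack([x,np.cross(z,x),z],1)
def tool(Rp,c,zt,sy,gx): # zt tool z in plate frame
    R=frame(Rp@zt,sy*Rp[:,1]); return c+Rp@[gx,0,0]+R[:,2]*G,R
E
cat > search.py <<'E'
from ik import *
from multiprocessing import Pool
q0=observe()['qpos']
Rpick=plateR(az(PA),-up)
def first(a):
    th,end,ld,sy=a  # end=-1: x down
    zt=np.array([np.sin(d2(th))*(-end),0,np.cos(d2(th))]); gx=.02*end
    p,R=tool(Rpick,PC,zt,sy,gx)
    q,e1,r1=track(p+.08*up,R,q0,10); qa,e1,r1=track(p,R,q,3)
    if e1>3 or r1>.02: return None
    Rs=plateR(end*up,az(ld)); p2,R2=tool(Rs,ST+.05*up,zt,sy,gx)
    p1,Ra=fk(qa); q,_,_=track(np.r_[p1[:2],.25],Ra,qa,4); q,e,r=track(p2+.1*up,R2,q,12); qb,e2,r2=track(p2,R2,q,4)
    if e2>3 or r2>.02: return None
    return a,qa,qb
def second(b):
    (th,end,ld,sy),qa,qb=b; out=[]
    Rs=plateR(end*up,az(ld)); gx=.02*end
    pb,Rb=fk(qb); q1,_,_=track(pb-Rb[:,2]*.1,Rb,qb,3)
    for ps in(30,50,70,90):
      for s2 in(1,-1):
        zt=np.array([-np.sin(d2(ps))*end,0,-np.cos(d2(ps))])
        p,R=tool(Rs,ST+.05*up,zt,s2,gx); 
        q,e,r=track(p-R[:,2]*.1+.05*up,R,q1,14); qc,e,r=track(p,R,q,4)
        if e>3 or r>.02: continue
        ql,_,_=track(p+.12*up,R,qc,4)
        for fy in range(0,360,30):
            Rf=plateR(az(fy),up); cf=MK+up*.1-Rf@[.037,0,.004]
            pf,RF=tool(Rf,cf,zt,s2,gx); q,e,r=track(pf+.06*up,RF,ql,14); qd,e,r=track(pf,RF,q,3)
            if e>3 or r>.02: continue
            m=min(np.minimum(x-lo,hi-x).min() for x in(qa,qb,qc,qd))
            tot=abs(qb-qa).max()+abs(qc-qb).max()+abs(qd-qc).max()
            out.append((tot-3*min(m,.2),m,(th,end,ld,sy,ps,s2,fy),qa,qb,qc,qd))
    return out
if __name__=='__main__':
    args=[(th,e,l,s) for th in(0,20,40,60) for e in(1,-1) for l in(68.1,248.1) for s in(1,-1)]
    with Pool() as P:
        F=[x for x in P.map(first,args,1) if x]; print(len(F),[x[0] for x in F])
        O=[y for x in P.map(second,F,1) for y in x]
    O.sort(key=lambda t:t[0]); print(len(O))
    import pickle; pickle.dump(O,open('O.pkl','wb'))
    for o in O[:8]: print(round(o[0],2),round(o[1],2),o[2])
    for x in O[0][3:]: print(x.round(2))
E
nproc; time OMP_NUM_THREADS=1 timeout 560 python3 search.py
```

```text
4
9 [(0, -1, 68.1, 1), (20, -1, 68.1, 1), (40, 1, 248.1, 1), (40, -1, 68.1, 1), (40, -1, 248.1, 1), (60, 1, 68.1, 1), (60, 1, 248.1, 1), (60, -1, 68.1, 1), (60, -1, 248.1, 1)]
284
3.33 0.24 (60, -1, 248.1, 1, 90, 1, 240)
3.4 0.0 (60, 1, 248.1, 1, 90, 1, 90)
3.49 0.24 (60, -1, 248.1, 1, 90, 1, 270)
3.55 0.0 (60, 1, 248.1, 1, 90, 1, 60)
3.74 0.0 (60, 1, 248.1, 1, 90, 1, 30)
3.86 0.0 (60, 1, 248.1, 1, 90, 1, 270)
3.88 0.0 (40, 1, 248.1, 1, 90, 1, 60)
3.89 0.22 (40, -1, 248.1, 1, 90, 1, 240)
[-0.31  1.11 -0.2   1.47  0.47  1.63  1.67]
[-1.08  1.04  0.62  1.41 -0.26  1.28 -0.86]
[-0.96  0.78  0.47  1.78 -0.52  0.7  -0.59]
[-0.6   1.53  0.89  1.5   0.31  1.32 -0.7 ]
real	2m5.153s
user	7m16.066s
sys	0m0.245s
```

```bash
python3 - <<'E'
import pickle,numpy as np
O=pickle.load(open('O.pkl','rb'))
for P in (50,70):
    k=0
    for o in O:
        t=o[2]
        if t[4]==P and o[1]>.05:
            print(round(o[0],2),round(o[1],2),t,round(o[0]+3*min(o[1],.2),2)); k+=1
            if k==1: print(*[x.round(2) for x in o[3:]],sep='\n')
            if k>7: break
E
```

```text
5.18 0.16 (60, -1, 248.1, 1, 50, -1, 270) 5.67
[-0.31  1.11 -0.2   1.47  0.47  1.63  1.67]
[-1.08  1.04  0.62  1.41 -0.26  1.28 -0.86]
[ 0.44  1.16 -1.28  2.11  1.83  0.51  0.85]
[ 0.52  0.93 -0.87  2.03  1.49  1.56  1.9 ]
5.48 0.12 (60, -1, 248.1, 1, 50, -1, 240) 5.85
5.67 0.07 (40, -1, 68.1, 1, 50, 1, 270) 5.88
5.68 0.07 (40, -1, 68.1, 1, 50, -1, 60) 5.89
5.69 0.07 (40, -1, 68.1, 1, 50, -1, 90) 5.91
5.72 0.06 (60, -1, 248.1, 1, 50, -1, 210) 5.91
5.84 0.16 (60, -1, 248.1, 1, 50, -1, 90) 6.32
5.97 0.07 (40, -1, 68.1, 1, 50, -1, 30) 6.19
4.22 0.12 (60, -1, 248.1, 1, 70, 1, 240) 4.58
[-0.31  1.11 -0.2   1.47  0.47  1.63  1.67]
[-1.08  1.04  0.62  1.41 -0.26  1.28 -0.86]
[-0.63  0.66  0.11  1.99 -0.95  0.34 -0.05]
[-0.59  1.33  0.89  1.6   0.18  1.12 -0.59]
4.37 0.12 (60, -1, 248.1, 1, 70, 1, 270) 4.73
4.46 0.12 (60, -1, 248.1, 1, 70, 1, 210) 4.82
4.84 0.1 (40, -1, 248.1, 1, 70, 1, 240) 5.14
5.03 0.1 (40, -1, 248.1, 1, 70, 1, 270) 5.33
5.13 0.1 (40, -1, 248.1, 1, 70, 1, 210) 5.43
5.42 0.07 (40, -1, 68.1, 1, 70, 1, 270) 5.64
6.09 0.07 (40, -1, 68.1, 1, 70, -1, 30) 6.31
```

```bash
cat >> ik.py <<'E'
TH,END,LD,SY,PS,S2,FY=50,-1,248.1,1,75,1,245
gx=-.02
zt1=np.array([np.sin(d2(TH)),0,np.cos(d2(TH))]); zt2=np.array([np.sin(d2(PS)),0,-np.cos(d2(PS))])
Rpick=plateR(az(PA),-up); Rs=plateR(-up,az(LD)); Rf=plateR(az(FY),up); CF=MK+up*.1-Rf@[.037,0,.004]
pick=tool(Rpick,PC,zt1,SY,gx); place=tool(Rs,ST+.05*up,zt1,SY,gx); regrip=tool(Rs,ST+.05*up,zt2,S2,gx); fin=tool(Rf,CF,zt2,S2,gx)
def plan(T,n,s=None,q=None):
    """print n chunk moves from present pose to T, check ik"""
    s=s or observe(); p0=np.array(s['position']); Ra=Ro.from_euler('xyz',s['tool_rot']).as_matrix(); q=s['qpos']
    p,R=T; rv=Ro.from_matrix(Ra.T@R).as_rotvec(); Rc=Ra
    for i in range(n):
        print(i,'shift',(Rc.T@(p-p0)/n*100).round(2),'turn',(rv/n).round(3),end=' ')
        Rc=Ra@Ro.from_rotvec(rv*(i+1)/n).as_matrix(); q,ep,er=track(p0+(p-p0)*(i+1)/n,Rc,q,4)
        print('q',q.round(2),'err',ep.round(1),er.round(3))
    return q
def hts(q):
    R=rots(q); a=np.array([0,0,.3192])+R[1]@[0,-.0214,.5298]; b=a+R[3]@[0,-.0377,.4203]; return a.round(2),b.round(2)
E
python3 - <<'E'
from ik import *
q=observe()['qpos']
for n,(p,R),k in(('pre',(pick[0]-.08*pick[1][:,2],pick[1]),12),('pick',pick,4),('lift',(pick[0]+.2*up,pick[1]),4),('place+',(place[0]+.12*up,place[1]),12),('place',place,4),('back',(place[0]-.1*place[1][:,2],place[1]),4),('re+',(regrip[0]-.12*regrip[1][:,2],regrip[1]),12),('re',regrip,4),('up',(regrip[0]+.12*up,regrip[1]),4),('fin+',(fin[0]+.06*up,fin[1]),14),('fin',fin,3)):
    q,e,r=track(p,R,q,k); print(n,p.round(3),q.round(2),e.round(1),r.round(3),*hts(q))
plan((pick[0]-.08*pick[1][:,2],pick[1]),5)
E
```

```text
pre [0.51  0.072 0.085] [-0.34  0.99 -0.18  1.42  0.4   1.61  1.73] 0.0 0.0 [0.43 0.13 0.61] [0.68 0.26 0.3 ]
pick [0.469 0.026 0.034] [-0.3   1.01 -0.18  1.58  0.44  1.44  1.69] 0.0 0.0 [0.43 0.11 0.6 ] [0.64 0.21 0.24]
lift [0.469 0.026 0.234] [-0.29  0.72 -0.19  1.55  0.4   1.73  1.81] 0.0 0.0 [0.34 0.08 0.72] [0.64 0.21 0.44]
place+ [0.513 0.305 0.185] [-1.04  0.96  0.54  1.24 -0.05  1.62 -0.94] 0.0 0.0 [0.24 0.36 0.62] [0.59 0.5  0.44]
place [0.513 0.305 0.065] [-1.02  1.1   0.5   1.27 -0.1   1.46 -0.98] 0.0 0.0 [0.26 0.39 0.56] [0.59 0.5  0.32]
back [0.537 0.365 0.142] [-1.02  1.1   0.51  1.03 -0.1   1.7  -0.99] 0.0 0.0 [0.27 0.39 0.56] [0.62 0.56 0.39]
re+ [0.509 0.295 0.177] [-0.73  0.46  0.25  1.94 -0.5   0.6  -0.5 ] 0.0 0.0 [0.19 0.14 0.79] [0.48 0.22 0.49]
re [0.521 0.324 0.061] [-0.65  0.67  0.11  1.94 -0.61  0.38 -0.4 ] 0.0 0.0 [0.27 0.18 0.73] [0.49 0.25 0.38]
up [0.521 0.324 0.181] [-0.76  0.49  0.26  1.88 -0.48  0.63 -0.56] 0.0 0.0 [0.2  0.16 0.79] [0.49 0.24 0.5 ]
fin+ [ 0.514 -0.264  0.163] [-0.61  1.21  0.82  1.68  0.42  1.15 -0.7 ] 0.0 0.0 [0.42 0.27 0.51] [0.65 0.02 0.25]
fin [ 0.514 -0.264  0.103] [-0.59  1.3   0.78  1.65  0.38  1.11 -0.75] 0.0 0.0 [0.44 0.27 0.46] [0.65 0.02 0.19]
0 shift [1.29 0.01 2.31] turn [ 0.264  0.002 -0.566] q [-0.36  0.52  0.36  1.87 -0.33  1.05  0.04] err 0.0 0.0
1 shift [0.91 1.26 2.13] turn [ 0.264  0.002 -0.566] q [-0.25  0.69  0.2   1.66 -0.23  1.31  0.5 ] err 0.0 0.0
2 shift [-0.05  2.03  1.69] turn [ 0.264  0.002 -0.566] q [-0.24  0.85  0.06  1.48 -0.06  1.51  0.9 ] err 0.0 0.0
3 shift [-1.25  2.04  1.13] turn [ 0.264  0.002 -0.566] q [-0.29  0.95 -0.07  1.39  0.17  1.62  1.32] err 0.0 0.0
4 shift [-2.22  1.27  0.68] turn [ 0.264  0.002 -0.566] q [-0.34  0.99 -0.19  1.42  0.41  1.61  1.73] err 0.0 0.0
```

Request:
play_rows(
  motion=[
    [0.3,0,0.5,0.053,0,-0.113,1],
    [0.5,0,0.9,0.106,0,-0.226,1],
    [0.8,0,1.4,0.159,0,-0.34,1],
    [1.0,0,1.8,0.211,0,-0.453,1],
    [1.3,0,2.3,0.264,0,-0.566,1],
  ],
)

```text
clock: 2.1
position: [0.476, 0.0346, 0.1775]
tool_rot: [-2.884, -0.076, 1.431]
force: [-0.3, 0.7, -0.0]
grip_width: 0.0852
finger_force: 0.0
```

Request:
play_rows(
  motion=[
    [0.2,0.3,0.4,0.053,0,-0.113,1],
    [0.4,0.5,0.8,0.106,0,-0.226,1],
    [0.5,0.8,1.3,0.159,0,-0.34,1],
    [0.7,1.0,1.7,0.211,0,-0.453,1],
    [0.9,1.3,2.1,0.264,0,-0.566,1],
  ],
)

```text
clock: 2.6
position: [0.4847, 0.0442, 0.1544]
tool_rot: [-2.707, -0.271, 1.969]
force: [-0.2, -0.1, 0.4]
grip_width: 0.0855
finger_force: 0.0
```

Request:
play_rows(
  motion=[
    [0,0.4,0.3,0.053,0,-0.113,1],
    [0,0.8,0.7,0.106,0,-0.226,1],
    [0,1.2,1.0,0.159,0,-0.34,1],
    [0,1.6,1.4,0.211,0,-0.453,1],
    [0,2.0,1.7,0.264,0,-0.566,1],
  ],
)

```text
clock: 3.1
position: [0.4924, 0.0544, 0.1312]
tool_rot: [-2.656, -0.529, 2.518]
force: [-1.1, -0.9, 0.0]
grip_width: 0.0854
finger_force: 0.0
```

Request:
play_rows(
  motion=[
    [-0.2,0.4,0.2,0.053,0,-0.113,1],
    [-0.5,0.8,0.4,0.106,0,-0.226,1],
    [-0.8,1.2,0.6,0.159,0,-0.34,1],
    [-1.0,1.6,0.9,0.211,0,-0.453,1],
    [-1.25,2.0,1.1,0.264,0,-0.566,1],
  ],
)

```text
clock: 3.6
position: [0.5008, 0.0639, 0.1084]
tool_rot: [-2.789, -0.769, -3.116]
force: [-0.1, -0.5, 0.2]
grip_width: 0.0853
finger_force: 0.0
```

```bash
python3 - <<'E'
from ik import *
s=log(); print(s['clock'],s['qpos'].round(2),s['position'],fk(s['qpos'])[0]-s['position']); import fit; fit.go()
plan((pick[0]-.08*pick[1][:,2],pick[1]),1)
E
```

```text
3.6 [-0.29  0.96 -0.08  1.39  0.18  1.62  1.31] [0.50076934 0.06392708 0.10843179] [ 9.28385803e-05  1.43749199e-04 -4.22653471e-04]
0.00133 ['h', 'uz', 'uy', 'fz', 'fy', 'tz'] [ 0.3197  0.5297 -0.0215  0.4204 -0.0376  0.3276]
0.00157 ['h', 'uz', 'uy', 'fz', 'fy', 'tz', 'ty'] [ 3.197e-01  5.296e-01 -2.140e-02  4.204e-01 -3.820e-02  3.275e-01
  5.000e-04]
0.00158 ['h', 'r1x', 'uz', 'uy', 'fz', 'fy', 'tz'] [ 0.32    0.0006  0.5287 -0.0212  0.4203 -0.038   0.3272]
0.0016 ['h', 'uz', 'uy', 'fz', 'fy', 'tz', 'tx'] [ 3.198e-01  5.297e-01 -2.160e-02  4.208e-01 -3.760e-02  3.276e-01
  3.000e-04]
0.00161 ['h', 'uz', 'uy', 'fz', 'fx', 'fy', 'tz'] [ 0.3191  0.5288 -0.0207  0.4201 -0.0014 -0.0384  0.3276]
0.00163 ['h', 'uz', 'ux', 'uy', 'fz', 'fy', 'tz'] [ 3.196e-01  5.299e-01 -2.000e-04 -2.160e-02  4.204e-01 -3.750e-02
  3.277e-01]
0.00166 ['h', 'uz', 'uy', 'fz', 'fy', 'tz', 'tx', 'ty'] [ 0.3201  0.5296 -0.0212  0.4217 -0.0396  0.3275  0.0011  0.0017]
0.00176 ['h', 'r1x', 'uz', 'uy', 'fz', 'fy', 'tz', 'ty'] [ 0.3202  0.001   0.528  -0.0208  0.4202 -0.0392  0.3269  0.0008]
0.00178 ['h', 'uz', 'uy', 'fz', 'fx', 'fy', 'tz', 'ty'] [ 0.3183  0.5274 -0.0192  0.4197 -0.0033 -0.0408  0.3274  0.001 ]
0 shift [-2.28  1.04  0.7 ] turn [ 0.253 -0.001 -0.558] q [-0.33  0.99 -0.2   1.42  0.41  1.61  1.72] err 0.0 0.0
```

Request:
play_rows(
  motion=[
    [-0.6,0.3,0.2,0.063,0,-0.14,1],
    [-1.1,0.5,0.35,0.126,0,-0.28,1],
    [-1.7,0.8,0.5,0.19,0,-0.42,1],
    [-2.3,1.05,0.7,0.253,0,-0.558,1],
    [-2.3,1.05,0.7,0.253,0,-0.558,1],
  ],
)

```text
clock: 4.1
position: [0.5092, 0.073, 0.0847]
tool_rot: [3.139, -0.874, -2.297]
force: [0.3, 0.2, 0.5]
grip_width: 0.0855
finger_force: 0.0
```

```bash
python3 - <<'E'
from ik import *
im,X=cloud('scene'); save(cv2.resize(im[100:240,260:460],(800,560),interpolation=cv2.INTER_CUBIC),'pre.png')
plan(pick,1)
E
```

```text
0 shift [ 0.   -0.09  8.02] turn [ 0.002 -0.001 -0.004] q [-0.29  1.01 -0.19  1.57  0.45  1.45  1.68] err 0.0 0.0
```

View pics/pre.png

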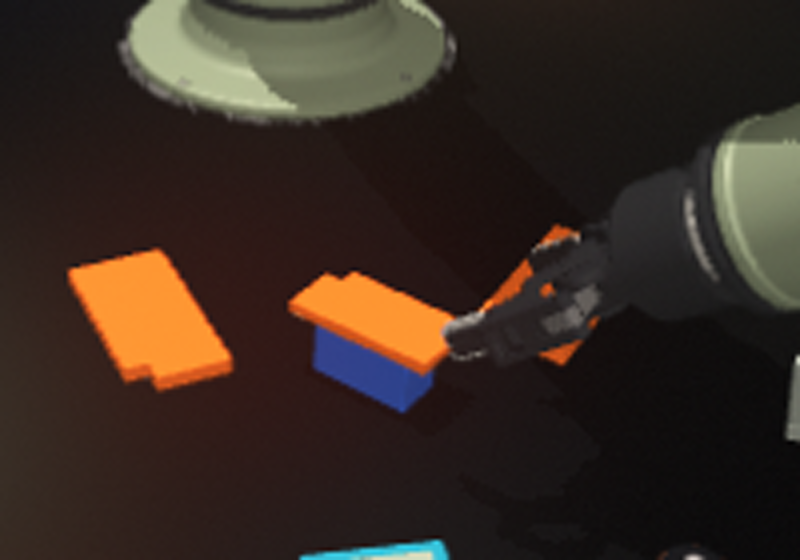

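The open fingers are behind the plate's plain end (around (470,335) in the enlarged crop), tilted and lined up with its width. I'll advance and close.

Request:
play_rows(
  motion=[
    [0,-0.1,1.6,0,0,0,1],
    [0,-0.1,3.2,0,0,0,1],
    [0,-0.1,4.8,0,0,0,1],
    [0,-0.1,6.5,0,0,0,1],
    [0,-0.1,8.0,0,0,0,1],
  ],
)

```text
clock: 4.65
position: [0.4697, 0.024, 0.0343]
tool_rot: [-3.133, -0.873, -2.317]
force: [0.1, -1.0, -0.1]
grip_width: 0.0854
finger_force: 0.0
```

Request:
play_rows(
  motion=[
    [0,0,0,0,0,0,0.6],
    [0,0,0,0,0,0,0.3],
    [0,0,0,0,0,0,0.1],
    [0,0,0,0,0,0,-0.2],
    [0,0,0,0,0,0,-0.4],
  ],
  squeeze=50,
)

```text
clock: 5.15
position: [0.4707, 0.0258, 0.035]
tool_rot: [-3.136, -0.871, -2.309]
force: [1.6, 0.5, 5.8]
grip_width: 0.0491
finger_force: 52.1
```

Request:
play_rows(
  motion=[
    [0,0,0,0,0,0,-0.4],
    [0,0,0,0,0,0,-0.4],
    [0,0,0,0,0,0,-0.4],
    [0,0,0,0,0,0,-0.4],
    [0,0,0,0,0,0,-0.4],
  ],
  squeeze=50,
)

```text
clock: 5.65
position: [0.4707, 0.0258, 0.035]
tool_rot: [-3.137, -0.871, -2.309]
force: [2.2, 1.3, 5.6]
grip_width: 0.0493
finger_force: 52.1
```

```bash
python3 - <<'E'
from ik import *
print(observe()['qpos'].round(2)); im,X=cloud('scene'); save(cv2.resize(im[100:240,260:460],(800,560),interpolation=cv2.INTER_CUBIC),'grip.png')
plan((np.array(observe()['position'])+.2*up,pick[1]),1)
E
```

```text
[-0.29  1.01 -0.19  1.57  0.45  1.45  1.68]
0 shift [ 15.31  -0.07 -12.87] turn [ 0.002  0.001 -0.006] q [-0.28  0.73 -0.2   1.55  0.4   1.73  1.8 ] err 0.0 0.0
```

View pics/grip.png

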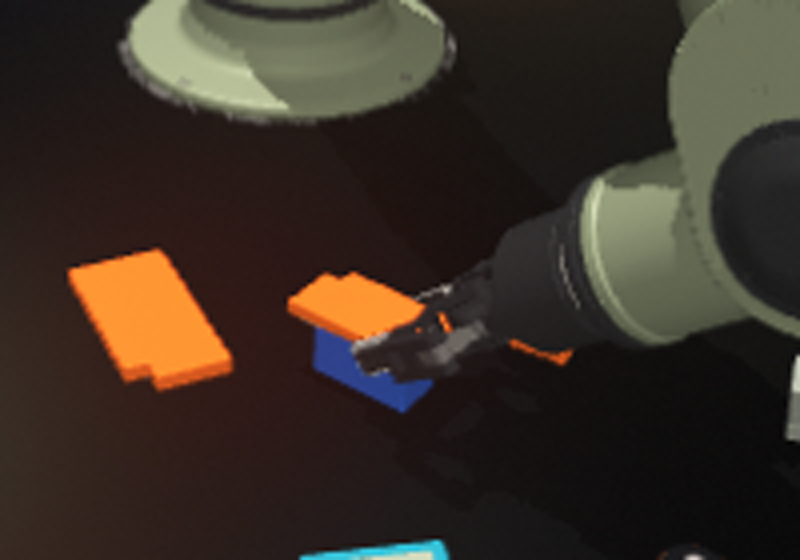

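The plate is gripped across its width (opening 49 mm, 52 N), with the fingers near the plain end at (420,335). Lifting.

Request:
play_rows(
  motion=[
    [1.5,0,-1.3,0,0,0,-0.4],
    [3.8,0,-3.2,0,0,0,-0.4],
    [6.5,0,-5.5,0,0,0,-0.4],
    [9.2,0,-7.7,0,0,0,-0.4],
    [11.5,0,-9.7,0,0,0,-0.4],
  ],
)

```text
clock: 6.2
position: [0.4702, 0.0261, 0.1868]
tool_rot: [-3.137, -0.871, -2.309]
force: [1.1, -0.5, -0.3]
grip_width: 0.0492
finger_force: 51.6
```

Request:
play_rows(
  motion=[
    [1.5,0,-1.3,0,0,0,-0.4],
    [2.7,0,-2.3,0,0,0,-0.4],
    [3.8,0,-3.2,0,0,0,-0.4],
    [3.8,0,-3.2,0,0,0,-0.4],
    [3.8,0,-3.2,0,0,0,-0.4],
  ],
)

```text
clock: 6.7
position: [0.4699, 0.0259, 0.2341]
tool_rot: [-3.139, -0.873, -2.307]
force: [-0.3, 0.2, -0.8]
grip_width: 0.049
finger_force: 51.6
```

```bash
cat > meas.py <<'E'
from ik import *
# plate points seen in both cameras, in tool frame: orange, within 0.12 m of TCP
def held():
    s=observe(); Rt=Ro.from_euler('xyz',s['tool_rot']).as_matrix(); p=np.array(s['position']); out={}
    for n in('top','scene'):
        im,X=cloud(n); hsv=cv2.cvtColor(im,cv2.COLOR_RGB2HSV)
        T=(X-p)@Rt
        m=(hsv[...,0]<22)&(hsv[...,1]>110)&(hsv[...,2]>70)&(np.linalg.norm(T,axis=-1)<.13)
        out[n]=(T[m],X[m],im)
    return s,out
E
python3 - <<'E'
from meas import *
s,o=held(); print(s['clock'],s['position'],s['qpos'].round(2))
for n,(T,X,im) in o.items():
    if len(T)<40: print(n,len(T)); continue
    c=np.median(T,0); 
    for _ in range(4):
        u,S,v=np.linalg.svd(T-T.mean(0),full_matrices=False); nrm=v[2]*np.sign(v[2]@zt1[[0,1,2]] or 1); d=(T-T.mean(0))@v[2]; k=abs(d)<.004; T=T[k]
    print(n,len(T),'mean mm',(T.mean(0)*1000).round(1),'normal',v[2].round(3),'range',(T.min(0)*1000).round(1),(T.max(0)*1000).round(1))
R=pick[1]; print('expected plate z in tool',(R.T@Rpick[:,2]).round(3),'x',(R.T@Rpick[:,0]).round(3),'centre',((R.T@(PC-pick[0]))*1000).round(1))
plan((place[0]+.12*up,place[1]),6)
E
```

```text
6.7 [0.46990066 0.0259389  0.23405787] [-0.28  0.73 -0.2   1.55  0.4   1.73  1.8 ]
top 1054 mean mm [15.  -0.5 -8.5] normal [-0.768  0.004  0.64 ] range [-16.7 -25.5 -46. ] [49.6 25.3 33.6]
scene 268 mean mm [28.7 -6.5  9.3] normal [ 0.769 -0.02  -0.639] range [ 11.  -27.9 -13.1] [49.1 24.9 33.3]
expected plate z in tool [-0.766  0.     0.643] x [0.643 0.    0.766] centre [12.9  0.  -6.7]
0 shift [-3.15  2.58 -2.51] turn [-0.042 -0.06   0.477] q [-0.39  0.73 -0.1   1.51  0.29  1.69  1.34] err 0.0 0.0
1 shift [-1.73  3.87 -2.22] turn [-0.042 -0.06   0.477] q [-0.5   0.73  0.01  1.48  0.2   1.63  0.89] err 0.0 0.0
2 shift [ 0.14  4.34 -2.  ] turn [-0.042 -0.06   0.477] q [-0.63  0.75  0.12  1.46  0.14  1.58  0.42] err 0.0 0.0
3 shift [ 2.02  3.9  -1.88] turn [-0.042 -0.06   0.477] q [-0.78  0.78  0.25  1.42  0.08  1.55 -0.05] err 0.0 0.0
4 shift [ 3.5   2.64 -1.91] turn [-0.042 -0.06   0.477] q [-0.92  0.85  0.38  1.35  0.03  1.56 -0.51] err 0.0 0.0
5 shift [ 4.22  0.85 -2.07] turn [-0.042 -0.06   0.477] q [-1.03  0.96  0.52  1.24 -0.04  1.62 -0.95] err 0.0 0.0
```

Request:
play_rows(
  motion=[
    [-0.6,0.5,-0.5,-0.008,-0.012,0.095,-0.4],
    [-1.3,1.0,-1.0,-0.017,-0.024,0.19,-0.4],
    [-1.9,1.5,-1.5,-0.025,-0.036,0.286,-0.4],
    [-2.5,2.1,-2.0,-0.034,-0.048,0.38,-0.4],
    [-3.15,2.6,-2.5,-0.042,-0.06,0.477,-0.4],
  ],
)

```text
clock: 7.3
position: [0.4769, 0.0729, 0.2255]
tool_rot: [-2.71, -0.704, -2.959]
force: [-0.9, 1.2, -1.0]
grip_width: 0.0491
finger_force: 51.5
```

Request:
play_rows(
  motion=[
    [-0.3,0.8,-0.4,-0.008,-0.012,0.095,-0.4],
    [-0.7,1.5,-0.9,-0.017,-0.024,0.19,-0.4],
    [-1.0,2.3,-1.3,-0.025,-0.036,0.286,-0.4],
    [-1.4,3.1,-1.8,-0.034,-0.048,0.38,-0.4],
    [-1.7,3.9,-2.2,-0.042,-0.06,0.477,-0.4],
  ],
)

```text
clock: 7.8
position: [0.4838, 0.1195, 0.2174]
tool_rot: [-2.511, -0.404, 2.876]
force: [0.5, 0.0, -0.5]
grip_width: 0.0493
finger_force: 51.5
```

Request:
play_rows(
  motion=[
    [0,0.9,-0.4,-0.008,-0.012,0.095,-0.4],
    [0,1.7,-0.8,-0.017,-0.024,0.19,-0.4],
    [0.1,2.6,-1.2,-0.025,-0.036,0.286,-0.4],
    [0.1,3.5,-1.6,-0.034,-0.048,0.38,-0.4],
    [0.15,4.35,-2.0,-0.042,-0.06,0.477,-0.4],
  ],
)

```text
clock: 8.3
position: [0.491, 0.1662, 0.2093]
tool_rot: [-2.471, -0.064, 2.525]
force: [-0.0, 0.6, -0.3]
grip_width: 0.0491
finger_force: 51.5
```

Request:
play_rows(
  motion=[
    [0.4,0.8,-0.4,-0.008,-0.012,0.095,-0.4],
    [0.8,1.6,-0.8,-0.017,-0.024,0.19,-0.4],
    [1.2,2.3,-1.1,-0.025,-0.036,0.286,-0.4],
    [1.6,3.1,-1.5,-0.034,-0.048,0.38,-0.4],
    [2.0,3.9,-1.9,-0.042,-0.06,0.477,-0.4],
  ],
)

```text
clock: 8.8
position: [0.4986, 0.2126, 0.2014]
tool_rot: [-2.55, 0.269, 2.175]
force: [-0.4, 0.4, -1.1]
grip_width: 0.0492
finger_force: 51.5
```

Request:
play_rows(
  motion=[
    [0.7,0.5,-0.4,-0.008,-0.012,0.095,-0.4],
    [1.4,1.1,-0.8,-0.017,-0.024,0.19,-0.4],
    [2.1,1.6,-1.1,-0.025,-0.036,0.286,-0.4],
    [2.8,2.1,-1.5,-0.034,-0.048,0.38,-0.4],
    [3.5,2.65,-1.9,-0.042,-0.06,0.477,-0.4],
  ],
)

```text
clock: 9.3
position: [0.5058, 0.2592, 0.1931]
tool_rot: [-2.768, 0.549, 1.746]
force: [0.3, 0.7, -0.2]
grip_width: 0.0494
finger_force: 51.6
```

```bash
cat >> ik.py <<'E'
C1=np.array([.0124,-.0002,-.0056])   # plate centre in tool, first grip
def placeT(h,C=C1,c=ST): return c+(.05+h)*up-place[1]@C, place[1]
E
python3 - <<'E'
from ik import *
for n in('top','scene'):
    D=np.load(n+'0.npz'); X=D['X'].reshape(-1,3); T=(X-ST)@np.stack([az(68.1),az(158.1),up],1)
    k=(abs(T[:,0])<.03)&(abs(T[:,1])<.03)&(T[:,2]>.02); t=T[k]*1000
    print(n,k.sum(),'top x hist',np.histogram(t[:,0],np.arange(-24,25,3))[0],'y',np.percentile(t[:,1],[1,99]).round(1))
    f=(abs(T[:,0])<.06)&(abs(T[:,1])<.06)&(abs(T[:,2])<.004)&(X[:,2]>.006); r=cv2.minAreaRect((X[f][:,:2]*1000).astype(np.float32)); print(r)
s=log(); print(s['clock'],s['position'])
plan(placeT(.06),1)
E
```

```text
top 151 top x hist [ 0  0 19 21 19 10  8  0  0  4 15 18 22 11  4  0] y [-19.5  19.6]
((518.7169189453125, 319.0572204589844), (86.60152435302734, 75.0932846069336), 68.28111267089844)
scene 130 top x hist [ 0  0 15 16 15 12  9  0  0 10 19 13 11 10  0  0] y [-21.6  21. ]
((519.5208129882812, 317.514404296875), (85.35276794433594, 77.15853881835938), 68.08688354492188)
9.3 [0.50583081 0.25920368 0.19309305]
0 shift [7.33 2.76 2.59] turn [-0.041 -0.059  0.47 ] q [-1.02  1.02  0.49  1.26 -0.06  1.54 -0.97] err 0.0 0.0
```

Request:
play_rows(
  motion=[
    [1.6,0.6,0.6,-0.01,-0.014,0.11,-0.4],
    [3.2,1.2,1.2,-0.02,-0.029,0.23,-0.4],
    [4.8,1.9,1.8,-0.03,-0.043,0.35,-0.4],
    [6.3,2.4,2.3,-0.038,-0.055,0.44,-0.4],
    [7.3,2.8,2.6,-0.041,-0.059,0.47,-0.4],
  ],
)

```text
clock: 9.8
position: [0.5135, 0.3064, 0.1243]
tool_rot: [-3.141, 0.7, 1.191]
force: [-0.2, -0.7, -0.5]
grip_width: 0.0495
finger_force: 51.6
```

Request:
play_rows(
  motion=[
    [0,0,0,0,0,0,-0.4],
    [0,0,0,0,0,0,-0.4],
    [0,0,0,0,0,0,-0.4],
    [0,0,0,0,0,0,-0.4],
    [0,0,0,0,0,0,-0.4],
  ],
)

```text
clock: 10.3
position: [0.5146, 0.3055, 0.1271]
tool_rot: [-3.139, 0.696, 1.193]
force: [-0.5, -1.0, -0.6]
grip_width: 0.0494
finger_force: 51.6
```

```bash
python3 - <<'E'
from meas import *
s=log(); print(s['clock'],s['position'],s['qpos'].round(2))
S=np.stack([az(68.1),az(158.1),up],1)
Rt=Ro.from_euler('xyz',s['tool_rot']).as_matrix(); pc=np.array(s['position'])+Rt@C1; print('plate centre (stand frame mm)',((pc-ST)@S*1000).round(1),'plate z',((Rt@(pick[1].T@Rpick[:,2]))@S).round(3))
ims=[]
for n,w in(('top',(170,185,260,250)),('scene',(440,120,530,220))):
    im,X=cloud(n); ims.append(cv2.resize(im[w[1]:w[3],w[0]:w[2]],(400,int(400*(w[3]-w[1])/(w[2]-w[0]))),interpolation=cv2.INTER_CUBIC))
    T=(X-ST)@S*1000; hsv=cv2.cvtColor(im,cv2.COLOR_RGB2HSV)
    m=(abs(T[...,0])<40)&(abs(T[...,1])<45)&(T[...,2]>40)&(T[...,2]<175)
    o=m&(hsv[...,0]<22)&(hsv[...,1]>150)&(hsv[...,2]>60); wt=m&(hsv[...,1]<60)&(hsv[...,2]>130)
    for k,q in(('orange',o),('white',wt)):
        t=T[q]
        if len(t)>15: print(n,k,len(t),np.percentile(t,[2,50,98],axis=0).round(1).tolist())
h=max(i.shape[0] for i in ims); save(np.hstack([cv2.copyMakeBorder(i,0,h-i.shape[0],0,0,cv2.BORDER_CONSTANT) for i in ims]),'over.png')
plan(placeT(.0015),1)
E
```

```text
10.3 [0.51463025 0.30547253 0.12712125] [-1.02  1.02  0.49  1.26 -0.06  1.54 -0.97]
plate centre (stand frame mm) [ -0.3  -0.8 111.5] plate z [-1.    -0.002 -0.002]
top orange 270 [[-6.1, -25.8, 94.4], [-4.7, -1.7, 140.8], [2.4, 21.8, 162.3]]
top white 97 [[-17.2, -32.4, 61.4], [-5.4, 4.7, 132.4], [4.1, 29.6, 153.0]]
scene orange 177 [[-6.6, -26.9, 63.6], [-3.7, -14.4, 141.7], [3.1, 25.4, 160.4]]
scene white 48 [[-18.9, -34.0, 112.5], [-10.3, -32.1, 134.2], [2.4, 26.9, 151.8]]
0 shift [ 3.85 -0.06  4.57] turn [-0.    -0.002  0.003] q [-1.01  1.1   0.47  1.27 -0.08  1.46 -0.99] err 0.0 0.0
```

View pics/over.png

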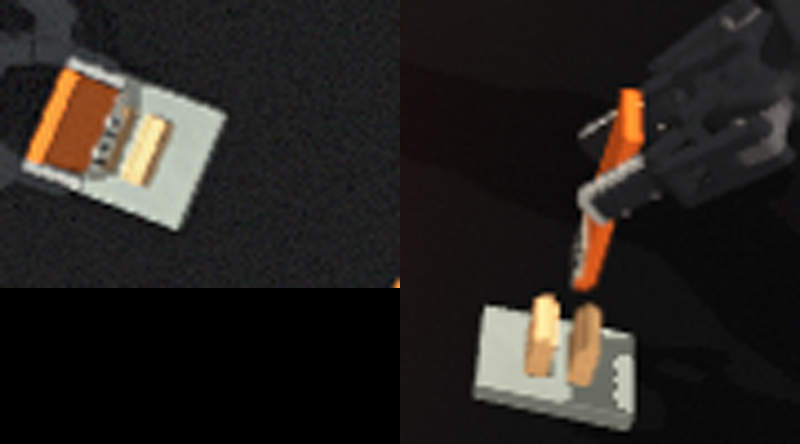

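The plate hangs upright with the notched end down (right crop, (600,200)), its frosted label side facing the lens side, straight above the slot (565,320). Lowering.

Request:
play_rows(
  motion=[
    [0.5,0,0.6,0,0,0,-0.4],
    [1.05,0,1.2,0,0,0,-0.4],
    [1.6,0,1.8,0,0,0,-0.4],
    [2.05,0,2.4,0,0,0,-0.4],
    [2.5,0,2.95,0,0,0,-0.4],
  ],
)

```text
clock: 10.9
position: [0.5144, 0.3058, 0.0871]
tool_rot: [-3.138, 0.697, 1.193]
force: [-0.4, 1.6, -0.2]
grip_width: 0.0493
finger_force: 52.1
```

Request:
play_rows(
  motion=[
    [0.3,0,0.3,0,0,0,-0.4],
    [0.6,0,0.65,0,0,0,-0.4],
    [0.9,0,1.0,0,0,0,-0.4],
    [1.15,0,1.35,0,0,0,-0.4],
    [1.35,0,1.6,0,0,0,-0.4],
  ],
)

```text
clock: 11.4
position: [0.5145, 0.3058, 0.0675]
tool_rot: [-3.139, 0.698, 1.193]
force: [-6.2, 6.4, 40.3]
grip_width: 0.0492
finger_force: 55.2
```

Request:
play_rows(
  motion=[
    [0,0,0,0,0,0,-0.4],
    [0,0,0,0,0,0,-0.4],
    [0,0,0,0,0,0,-0.4],
    [0,0,0,0,0,0,-0.4],
    [0,0,0,0,0,0,-0.4],
  ],
)

```text
clock: 11.9
position: [0.5145, 0.3061, 0.0677]
tool_rot: [-3.139, 0.697, 1.193]
force: [-1.0, 0.8, 8.1]
grip_width: 0.0493
finger_force: 52.7
```

```bash
python3 - <<'E'
from ik import *
s=log(); S=np.stack([az(68.1),az(158.1),up],1); print(s['force'],s['moment'])
Rt=Ro.from_euler('xyz',s['tool_rot']).as_matrix(); pc=np.array(s['position'])+Rt@C1; print(((pc-ST)@S*1000).round(1))
plan((place[0]-.1*place[1][:,2],place[1]),1)
E
```

```text
[-1.00629253  0.79356924  8.06707066] [-0.21143307  0.59261872 -0.17717702]
[ 0.2 -0.4 52.1]
0 shift [ 0.08 -0.07 -9.72] turn [ 0.    -0.001  0.003] q [-1.01  1.1   0.49  1.03 -0.08  1.7  -1.  ] err 0.0 0.0
```

The plate is seated on the slot floor (8 N of contact). Releasing and backing off.

Request:
play_rows(
  motion=[
    [0,0,0,0,0,0,0.2],
    [0,0,0,0,0,0,0.5],
    [0,0,0,0,0,0,1],
    [0,0,0,0,0,0,1],
    [0,0,0,0,0,0,1],
  ],
)

```text
clock: 12.4
position: [0.5144, 0.306, 0.0669]
tool_rot: [-3.139, 0.697, 1.193]
force: [0.2, 0.3, -0.5]
grip_width: 0.0856
finger_force: 0.0
```

Request:
play_rows(
  motion=[
    [0,0,-1.5,0,0,0,1],
    [0,0,-3.5,0,0,0,1],
    [0,0,-6,0,0,0,1],
    [0,0,-8.5,0,0,0,1],
    [0,0,-11,0,0,0,1],
  ],
)

```text
clock: 12.9
position: [0.5409, 0.3721, 0.1522]
tool_rot: [-3.139, 0.697, 1.193]
force: [-0.3, 0.3, 0.5]
grip_width: 0.0854
finger_force: 0.0
```

```bash
python3 - <<'E'
from ik import *
s=log(); print(s['clock'],s['position'],s['grip_width'])
plan((regrip[0]-.12*regrip[1][:,2]+.06*up,regrip[1]),3)
E
```

```text
12.9 [0.54087679 0.37208725 0.15223237] 0.08542260383827403
0 shift [-3.94 -0.03 -0.37] turn [-0.001  0.32   0.001] q [-1.01  0.83  0.47  1.34 -0.14  1.36 -0.94] err 0.0 0.0
1 shift [-3.63 -0.03 -1.59] turn [-0.001  0.32   0.001] q [-0.95  0.59  0.43  1.64 -0.23  1.02 -0.83] err 0.0 0.0
2 shift [-2.94 -0.02 -2.65] turn [-0.001  0.32   0.001] q [-0.78  0.38  0.32  1.88 -0.43  0.73 -0.58] err 0.0 0.0
```

Request:
play_rows(
  motion=[
    [-0.8,0,-0.1,0,0.064,0,1],
    [-1.6,0,-0.2,0,0.128,0,1],
    [-2.4,0,-0.2,0,0.192,0,1],
    [-3.2,0,-0.3,0,0.256,0,1],
    [-3.95,0,-0.4,0,0.32,0,1],
  ],
)

```text
clock: 13.4
position: [0.5305, 0.3456, 0.1802]
tool_rot: [-3.139, 0.374, 1.192]
force: [0.7, 0.7, -1.1]
grip_width: 0.0853
finger_force: 0.0
```

Request:
play_rows(
  motion=[
    [-0.7,0,-0.3,0,0.064,0,1],
    [-1.4,0,-0.6,0,0.128,0,1],
    [-2.2,0,-1.0,0,0.192,0,1],
    [-2.9,0,-1.3,0,0.256,0,1],
    [-3.6,0,-1.6,0,0.32,0,1],
  ],
)

```text
clock: 13.9
position: [0.5204, 0.3199, 0.2084]
tool_rot: [-3.14, 0.054, 1.191]
force: [0.9, 0.1, 1.2]
grip_width: 0.0855
finger_force: 0.0
```

Request:
play_rows(
  motion=[
    [-0.7,0,-0.6,0,0.08,0,1],
    [-1.4,0,-1.3,0,0.16,0,1],
    [-2.2,0,-2.0,0,0.24,0,1],
    [-2.9,0,-2.6,0,0.32,0,1],
    [-2.9,0,-2.6,0,0.32,0,1],
  ],
)

```text
clock: 14.4
position: [0.5105, 0.2919, 0.2367]
tool_rot: [-3.14, -0.266, 1.187]
force: [-0.0, -0.1, -0.2]
grip_width: 0.0853
finger_force: 0.0
```

```bash
python3 - <<'E'
from meas import *
s=log(); print(s['clock'],s['position'],s['qpos'].round(2))
S=np.stack([az(68.1),az(158.1),up],1); ims=[]
for n,w in(('top',(170,185,260,250)),('scene',(440,120,530,220))):
    im,X=cloud(n); ims.append(cv2.resize(im[w[1]:w[3],w[0]:w[2]],(400,int(400*(w[3]-w[1])/(w[2]-w[0]))),interpolation=cv2.INTER_CUBIC))
    T=(X-ST)@S*1000; hsv=cv2.cvtColor(im,cv2.COLOR_RGB2HSV)
    m=(abs(T[...,0])<30)&(abs(T[...,1])<40)&(T[...,2]>32)&(T[...,2]<115)&(hsv[...,0]<22)&(hsv[...,1]>150)&(hsv[...,2]>60)
    t=T[m]
    if len(t)>20:
        print(n,len(t),np.percentile(t,[2,50,98],axis=0).round(1).tolist())
        f=t[t[:,0]<-1]; 
        if len(f)>20: print('face slope dx/dz, dx/dy, x at z=50', np.linalg.lstsq(np.c_[f[:,2]-50,f[:,1],np.ones(len(f))],f[:,0],rcond=None)[0].round(3))
h=max(i.shape[0] for i in ims); save(np.hstack([cv2.copyMakeBorder(i,0,h-i.shape[0],0,0,cv2.BORDER_CONSTANT) for i in ims]),'stand.png')
plan((regrip[0]-.06*regrip[1][:,2],regrip[1]),1)
E
```

```text
14.4 [0.51046959 0.29188433 0.23672525] [-0.77  0.38  0.31  1.89 -0.44  0.73 -0.57]
scene 197 [[-6.5, -28.2, 37.0], [-4.0, -20.8, 76.9], [1.8, 23.8, 101.3]]
face slope dx/dz, dx/dy, x at z=50 [ 0.025 -0.04  -5.533]
0 shift [-1.54 -0.11 11.73] turn [-0.003 -0.001  0.001] q [-0.69  0.56  0.18  1.95 -0.56  0.49 -0.45] err 0.0 0.0
```

View pics/stand.png

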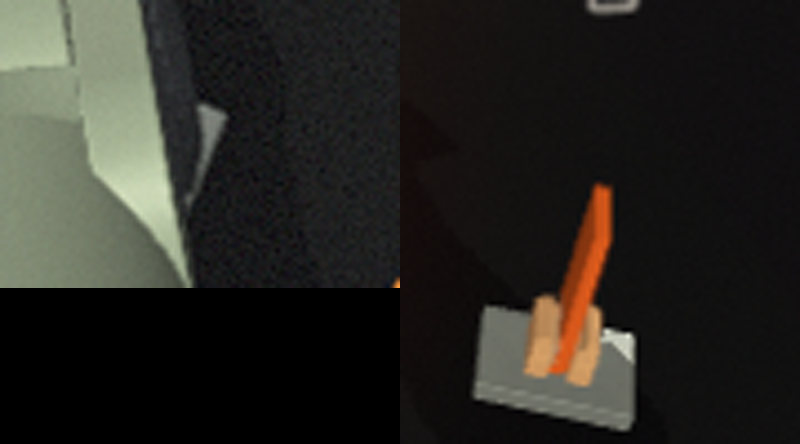

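The plate stands upright in the slot (right crop, from (565,370) up to (600,185)). Going in from above, leaning to the label side.

Request:
play_rows(
  motion=[
    [-0.3,0,2.3,0,0,0,1],
    [-0.6,0,4.7,0,0,0,1],
    [-0.9,-0.1,7.1,0,0,0,1],
    [-1.2,-0.1,9.5,0,0,0,1],
    [-1.5,-0.1,11.7,0,0,0,1],
  ],
)

```text
clock: 15.0
position: [0.5147, 0.311, 0.1169]
tool_rot: [-3.139, -0.262, 1.192]
force: [0.4, 0.3, -0.1]
grip_width: 0.0854
finger_force: 0.0
```

Request:
play_rows(
  motion=[
    [0,0,1.2,0,0,0,1],
    [0,0,2.5,0,0,0,1],
    [0,0,3.8,0,0,0,1],
    [0,0,5.0,0,0,0,1],
    [0,0,6.0,0,0,0,1],
  ],
)

```text
clock: 15.5
position: [0.5208, 0.3248, 0.06]
tool_rot: [-3.139, -0.263, 1.191]
force: [0.4, -0.6, -0.2]
grip_width: 0.0856
finger_force: 0.0
```

```bash
python3 - <<'E'
from ik import *
s=log(); print(s['clock'],s['position'],s['force'].round(1),s['qpos'].round(2)); plan(regrip,1)
E
```

```text
15.5 [0.52079823 0.32476685 0.05995606] [ 0.4 -0.6 -0.2] [-0.65  0.67  0.11  1.94 -0.63  0.39 -0.39]
0 shift [-0.08  0.05 -0.11] turn [-0.003 -0.001  0.002] q [-0.66  0.67  0.12  1.94 -0.63  0.39 -0.39] err 0.0 0.0
```

Close, then lift straight up (tool axes worked out from the 15° tilt).

Request:
play_rows(
  motion=[
    [0,0,0,0,0,0,0.6],
    [0,0,0,0,0,0,0.3],
    [0,0,0,0,0,0,0.1],
    [0,0,0,0,0,0,-0.2],
    [0,0,0,0,0,0,-0.4],
  ],
  squeeze=60,
)

```text
clock: 16.0
position: [0.521, 0.3245, 0.0613]
tool_rot: [-3.14, -0.264, 1.191]
force: [0.2, -0.9, 5.5]
grip_width: 0.0489
finger_force: 61.7
```

Request:
play_rows(
  motion=[
    [0,0,0,0,0,0,-0.4],
    [0,0,0,0,0,0,-0.4],
    [0,0,0,0,0,0,-0.4],
    [0,0,0,0,0,0,-0.4],
    [0,0,0,0,0,0,-0.4],
  ],
  squeeze=60,
)

```text
clock: 16.5
position: [0.521, 0.3245, 0.0613]
tool_rot: [-3.14, -0.264, 1.191]
force: [0.0, -2.0, 7.2]
grip_width: 0.0492
finger_force: 61.9
```

```bash
python3 - <<'E'
from ik import *
s=log(); print(s['position'],s['force'].round(1)); Rc=Ro.from_euler('xyz',s['tool_rot']).as_matrix(); plan((np.array(s['position'])+.12*up,Rc),1)
E
```

```text
[0.52103877 0.32446844 0.06126827] [ 0.  -2.   7.2]
0 shift [  3.13  -0.02 -11.58] turn [0. 0. 0.] q [-0.77  0.49  0.27  1.88 -0.5   0.63 -0.54] err 0.0 0.0
```

Request:
play_rows(
  motion=[
    [0.3,0,-1.2,0,0,0,-0.4],
    [0.7,0,-2.7,0,0,0,-0.4],
    [1.2,0,-4.4,0,0,0,-0.4],
    [1.65,0,-6.1,0,0,0,-0.4],
    [2.1,0,-7.8,0,0,0,-0.4],
  ],
)

```text
clock: 17.0
position: [0.5207, 0.3243, 0.143]
tool_rot: [-3.139, -0.263, 1.191]
force: [-0.1, -0.1, -0.5]
grip_width: 0.049
finger_force: 62.2
```

Request:
play_rows(
  motion=[
    [0.4,0,-1.5,0,0,0,-0.4],
    [0.8,0,-3.0,0,0,0,-0.4],
    [1.2,0,-4.4,0,0,0,-0.4],
    [1.3,0,-4.9,0,0,0,-0.4],
    [1.3,0,-4.9,0,0,0,-0.4],
  ],
)

```text
clock: 17.5
position: [0.521, 0.3242, 0.1931]
tool_rot: [-3.14, -0.264, 1.191]
force: [0.3, 0.7, -0.3]
grip_width: 0.0493
finger_force: 62.2
```

```bash
python3 - <<'E'
from meas import *
s,o=held(); print(s['clock'],s['position'],s['grip_width'])
for n,(T,X,im) in o.items():
    print(n,len(T), np.percentile(T*1000,[2,50,98],axis=0).round(1).tolist() if len(T)>20 else '')
R=regrip[1]; print('exp centre',(R.T@(ST+.05*up-regrip[0])*1000).round(1),'x',(R.T@Rs[:,0]).round(3),'z',(R.T@Rs[:,2]).round(3))
plan((fin[0]+.1*up,fin[1]),5)
for F in(200,220,270):
    Rg=plateR(az(F),up); p,R=tool(Rg,MK+up*.1-Rg@[.037,0,.004],zt2,S2,gx); q,e,r=track(p+.1*up,R,s['qpos'],14); q,e,r=track(p,R,q,4); print(F,q.round(2),e,r,hts(q))
E
```

```text
17.5 [0.52095049 0.32422395 0.19309186] 0.0493036698087477
top 0 
scene 113 [[-21.9, -20.4, -70.2], [-13.5, 23.8, 15.9], [3.1, 60.6, 46.0]]
exp centre [-5.2  0.  -2.7] x [-0.259  0.     0.966] z [-0.966  0.    -0.259]
0 shift [-10.55   4.23  -3.08] turn [ 0.006 -0.314  0.011] q [-0.82  0.52  0.46  1.8  -0.25  0.93 -0.65] err 0.0 0.0
1 shift [-10.94   4.34   0.3 ] turn [ 0.006 -0.314  0.011] q [-0.81  0.62  0.57  1.74 -0.05  1.11 -0.66] err 0.0 0.0
2 shift [-10.26   4.47   3.64] turn [ 0.006 -0.314  0.011] q [-0.77  0.75  0.66  1.72  0.12  1.2  -0.64] err 0.0 0.0
3 shift [-8.59  4.61  6.6 ] turn [ 0.006 -0.314  0.011] q [-0.71  0.93  0.75  1.71  0.29  1.21 -0.64] err 0.0 0.0
4 shift [-6.08  4.74  8.89] turn [ 0.006 -0.314  0.011] q [-0.62  1.15  0.83  1.69  0.45  1.18 -0.67] err 0.0 0.0
200 [-0.21  1.52  0.98  1.   -0.11  1.87 -0.61] 3.978046903717819 0.04414191457693379 (array([0.52, 0.09, 0.35]), array([ 0.82, -0.17,  0.19]))
220 [-0.33  1.37  0.74  1.25  0.21  1.59 -0.71] 0.001690617898218484 1.0783165638236622e-05 (array([0.5 , 0.15, 0.42]), array([ 0.77, -0.07,  0.19]))
270 [-0.84  1.36  0.88  2.05  0.68  0.56 -0.99] 0.0027672370200883057 2.591086039709334e-05 (array([0.36, 0.37, 0.43]), array([0.5 , 0.06, 0.19]))
```

Request:
play_rows(
  motion=[
    [-2.1,0.8,-0.6,0,-0.063,0.002,-0.4],
    [-4.2,1.7,-1.2,0.002,-0.126,0.004,-0.4],
    [-6.3,2.5,-1.8,0.004,-0.188,0.007,-0.4],
    [-8.4,3.4,-2.5,0.005,-0.25,0.009,-0.4],
    [-10.55,4.2,-3.1,0.006,-0.314,0.011,-0.4],
  ],
)

```text
clock: 18.1
position: [0.519, 0.2053, 0.1941]
tool_rot: [-3.132, 0.054, 1.181]
force: [0.1, 0.9, -0.3]
grip_width: 0.0491
finger_force: 62.2
```

Request:
play_rows(
  motion=[
    [-2.2,0.9,0.1,0,-0.063,0.002,-0.4],
    [-4.4,1.7,0.1,0.002,-0.126,0.004,-0.4],
    [-6.6,2.6,0.2,0.004,-0.188,0.007,-0.4],
    [-8.8,3.5,0.2,0.005,-0.25,0.009,-0.4],
    [-10.9,4.3,0.3,0.006,-0.314,0.011,-0.4],
  ],
)

```text
clock: 18.6
position: [0.5173, 0.0881, 0.1963]
tool_rot: [-3.127, 0.368, 1.174]
force: [0.3, -0.2, 0.2]
grip_width: 0.0494
finger_force: 62.2
```

Request:
play_rows(
  motion=[
    [-2.1,0.9,0.7,0,-0.063,0.002,-0.4],
    [-4.1,1.8,1.5,0.002,-0.126,0.004,-0.4],
    [-6.2,2.7,2.2,0.004,-0.188,0.007,-0.4],
    [-8.2,3.6,2.9,0.005,-0.25,0.009,-0.4],
    [-10.3,4.5,3.6,0.006,-0.314,0.011,-0.4],
  ],
)

```text
clock: 19.1
position: [0.5161, -0.0296, 0.1987]
tool_rot: [-3.124, 0.682, 1.168]
force: [0.8, -0.1, -0.8]
grip_width: 0.0491
finger_force: 62.2
```

```bash
python3 - <<'E'
from ik import *
s=log(); print(s['clock'],s['position'],s['qpos'].round(2),s['grip_width'])
plan((fin[0]+.1*up,fin[1]),2)
E
```

```text
19.1 [ 0.51613033 -0.02957995  0.19870783] [-0.77  0.75  0.66  1.72  0.12  1.2  -0.64] 0.04911938693850425
0 shift [-8.55  4.6   6.6 ] turn [ 0.006 -0.313  0.012] q [-0.71  0.93  0.75  1.71  0.29  1.21 -0.64] err 0.0 0.0
1 shift [-6.05  4.74  8.88] turn [ 0.006 -0.313  0.012] q [-0.62  1.14  0.83  1.69  0.45  1.18 -0.67] err 0.0 0.0
```

Request:
play_rows(
  motion=[
    [-1.7,0.9,1.3,0,-0.063,0.002,-0.4],
    [-3.4,1.8,2.6,0.002,-0.126,0.004,-0.4],
    [-5.1,2.8,4.0,0.004,-0.188,0.007,-0.4],
    [-6.8,3.7,5.3,0.005,-0.25,0.009,-0.4],
    [-8.55,4.6,6.6,0.006,-0.313,0.012,-0.4],
  ],
)

```text
clock: 19.6
position: [0.5148, -0.147, 0.2004]
tool_rot: [-3.125, 0.995, 1.158]
force: [0.1, -0.8, -0.2]
grip_width: 0.0493
finger_force: 62.2
```

Request:
play_rows(
  motion=[
    [-1.4,1.1,2.1,0,-0.075,0.003,-0.4],
    [-2.8,2.2,4.2,0.002,-0.15,0.006,-0.4],
    [-4.3,3.3,6.3,0.004,-0.22,0.008,-0.4],
    [-5.4,4.2,7.9,0.005,-0.28,0.01,-0.4],
    [-6.05,4.75,8.9,0.006,-0.313,0.012,-0.4],
  ],
)

```text
clock: 20.1
position: [0.513, -0.265, 0.2016]
tool_rot: [-3.136, 1.309, 1.138]
force: [-0.0, 0.3, 0.5]
grip_width: 0.0493
finger_force: 62.2
```

Request:
play_rows(
  motion=[
    [0,0,0,0,0,0,-0.4],
    [0,0,0,0,0,0,-0.4],
    [0,0,0,0,0,0,-0.4],
    [0,0,0,0,0,0,-0.4],
    [0,0,0,0,0,0,-0.4],
  ],
)

```text
clock: 20.6
position: [0.5141, -0.2632, 0.2029]
tool_rot: [3.137, 1.304, 1.13]
force: [-0.5, -0.4, -0.9]
grip_width: 0.0492
finger_force: 62.2
```

```bash
cat > fm.py <<'E'
from ik import *
def m(name=None):
    s=observe(); Rt=Ro.from_euler('xyz',s['tool_rot']).as_matrix(); p=np.array(s['position']); ims=[]
    Rp=Rt@(regrip[1].T@Rs); c=p+Rt@(regrip[1].T@(ST+.05*up-regrip[0])); lab=c+Rp@[.037,0,.004]
    print('model label',lab.round(4),'target',(MK+.1*up).round(4),'plate z',Rp[:,2].round(3))
    for n in('top','scene'):
        im,X=cloud(n); hsv=cv2.cvtColor(im,cv2.COLOR_RGB2HSV); T=(X-c)@Rp*1000
        near=(abs(T[...,0])<60)&(abs(T[...,1])<35)&(abs(T[...,2])<15)
        o=near&(hsv[...,0]<22)&(hsv[...,1]>110)&(hsv[...,2]>70); a=near&(T[...,0]>-5)
        t=T[o]; f=t[(abs(t[:,2]-np.median(t[:,2]))<3)]
        pl=np.linalg.lstsq(np.c_[f[:,0],f[:,1],np.ones(len(f))],f[:,2],rcond=None)[0]; 
        w=T[near&~o&(T[...,0]>15)&(abs(T[...,2]-4)<5)]
        print(n,len(f),'orange face z=ax+by+c',pl.round(3),'orange pct',np.percentile(f,[1,99],axis=0).round(1).tolist(),'frost',len(w),np.percentile(w,[1,99],axis=0).round(1).tolist() if len(w)>9 else '')
        v,u=np.where(near); 
        if len(u): 
            cu,cv=int(np.median(u)),int(np.median(v)); ims.append(cv2.resize(im[max(cv-45,0):cv+45,max(cu-50,0):cu+50],(400,360),interpolation=cv2.INTER_CUBIC))
    if name: save(np.hstack(ims),name)
E
python3 - <<'E'
from fm import *
s=log(); print(s['clock'],s['position'],s['qpos'].round(2)); m('lab1.png'); plan(fin,1)
E
```

```text
20.6 [ 0.51405776 -0.26322942  0.20290962] [-0.62  1.14  0.83  1.69  0.45  1.18 -0.67]
model label [ 0.4989 -0.2957  0.2124] target [ 0.4985 -0.2968  0.1125] plate z [-0.003 -0.004  1.   ]
top 685 orange face z=ax+by+c [5.000e-03 1.000e-03 3.815e+00] orange pct [[-50.5, -22.5, 0.9], [22.3, 25.2, 6.7]] frost 256 [[22.0, -24.0, 0.2], [49.3, 25.1, 8.0]]
scene 340 orange face z=ax+by+c [-7.000e-03  2.000e-03  3.443e+00] orange pct [[-45.7, -25.1, 1.0], [44.7, 27.1, 5.7]] frost 134 [[26.0, -22.3, 2.4], [50.7, 24.8, 5.8]]
0 shift [9.62 0.01 2.73] turn [-0.    -0.004 -0.001] q [-0.58  1.3   0.76  1.65  0.4   1.12 -0.76] err 0.0 0.0
```

View pics/lab1.png

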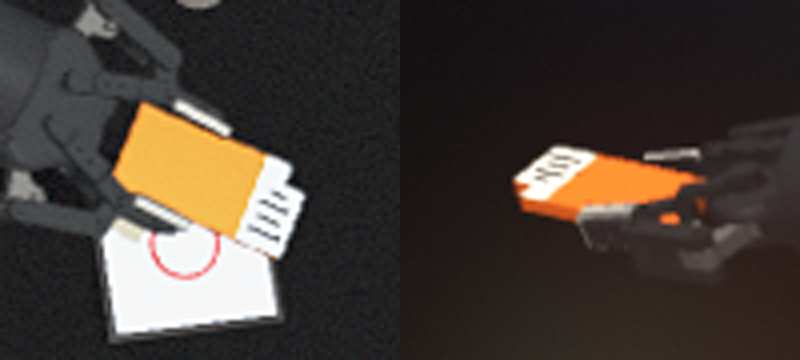

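The label face is up, and the frosted notched end points over the pad (left crop, (268,215); the ring seen past it is at (185,240), offset only by the parallax of the 20 cm height). The camera measurement agrees with the model to about 1 mm. Descending 10 cm.

Request:
play_rows(
  motion=[
    [1.4,0,0.4,0,0,0,-0.4],
    [2.9,0,0.8,0,0,0,-0.4],
    [4.4,0,1.2,0,-0.001,0,-0.4],
    [5.9,0,1.65,0,-0.002,0,-0.4],
    [7.2,0,2.0,0,-0.004,0,-0.4],
  ],
)

```text
clock: 21.2
position: [0.5133, -0.2642, 0.1262]
tool_rot: [-3.141, 1.31, 1.135]
force: [0.5, -0.3, -1.3]
grip_width: 0.0493
finger_force: 62.2
```

Request:
play_rows(
  motion=[
    [1.0,0,0.3,0,0,0,-0.4],
    [1.8,0,0.5,0,0,0,-0.4],
    [2.4,0,0.7,0,0,0,-0.4],
    [2.4,0,0.7,0,0,0,-0.4],
    [2.4,0,0.7,0,0,0,-0.4],
  ],
)

```text
clock: 21.7
position: [0.5135, -0.2647, 0.1034]
tool_rot: [3.138, 1.309, 1.13]
force: [0.9, -1.1, 0.3]
grip_width: 0.0492
finger_force: 62.2
```

Request:
play_rows(
  motion=[
    [0,0,0,0,0,0,-0.4],
    [0,0,0,0,0,0,-0.4],
    [0,0,0,0,0,0,-0.4],
    [0,0,0,0,0,0,-0.4],
    [0,0,0,0,0,0,-0.4],
  ],
)

```text
clock: 22.2
position: [0.5134, -0.2646, 0.103]
tool_rot: [3.139, 1.309, 1.131]
force: [-0.6, 0.0, -0.1]
grip_width: 0.0493
finger_force: 62.2
```

```bash
python3 - <<'E'
from fm import *
s=log(); print(s['clock'],s['position'],abs(s['qd']).max()); m(); save(viewer.grab_frame('scene')[0],'final.png'); plan(fin,1)
E
```

```text
22.2 [ 0.51343146 -0.26463179  0.10304702] 0.0017149804983185404
model label [ 0.4983 -0.297   0.1128] target [ 0.4985 -0.2968  0.1125] plate z [-0.     0.001  1.   ]
top 537 orange face z=ax+by+c [ 1.000e-03 -0.000e+00  3.832e+00] orange pct [[-50.3, -22.7, 1.1], [21.9, 25.5, 6.7]] frost 207 [[21.8, -24.1, 0.3], [49.3, 24.5, 8.7]]
scene 362 orange face z=ax+by+c [ 4.000e-03 -1.300e-02  4.294e+00] orange pct [[-48.9, -25.2, 1.8], [31.8, 26.0, 6.3]] frost 148 [[24.8, -22.9, 2.3], [51.4, 26.0, 7.5]]
0 shift [ 0.03  0.01 -0.02] turn [-0.     0.    -0.001] q [-0.58  1.3   0.76  1.65  0.4   1.12 -0.76] err 0.0 0.0
```

View pics/final.png

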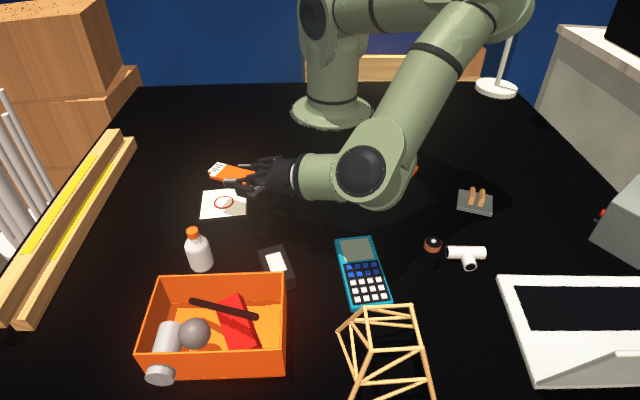

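The plate is held level, label up, over the pad (label at about (217,169), ring below it at (223,202)). The other objects are where they were and the arm is at rest, so I'm handing it in.

```bash
python3 -c "
from workcell import bot; print(bot.job_done())"
```

```text
the job is handed in; nothing more can be done
None
```

The job is handed in: the smallest orange plate was turned over via the slotted stand and is held level, label up. Its frosted end measured within about 1 mm of the point 10 cm above the red ring, at about 22 s, and the other bench items are where they started.

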